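# Load and wind up the photo stand in a finds conservation lab

## Robot

A 6-joint arm with a two-finger parallel gripper is mounted at the origin on the work surface. World frame = base frame: x ahead of the robot, y to its left, z up, the work surface at z = 0. Lengths are in m, angles in rad, forces in N, time in s.
With the tool pointing down it reaches from about 0.35 to 0.8 m from the base axis. Payload 7.3 kg.
Tool frame: the origin (TCP) lies midway between the tips of the shut fingers; the grasp point (between the pads) lies arm.hold_point_z behind it (arm.hold_point_z is the distance from the TCP to the grasp point, in m); z points along the fingers, y is the line along which they close (so a half turn about z gives the same grasp; the last joint's range is limited). The gripper opens to 85 mm and grips with 20 to 120 N. Pads are 22 mm wide; open, the fingers measure 114 mm over their backs; the gripper's body (76 mm by 85 mm) begins 54 mm behind the grasp point. The pads swing forward as they close: fully open they stand 13 mm farther back than shut.
Start: joints at [1.059, 0.342, 1.524, -0, 1.275, -0.146], TCP at [0.188, 0.49, 0.231] pointing down, gripper open.
Joint ranges: [-2.53, 2.53], [-0.77, 2.02], [0.04, 2.7], [-1, 4.14], [0.28, 2.66], [-3.11, 3.11]. Speed limits (rad/s): [2.57, 2.57, 3.14, 3.14, 3.14, 3.14].

## Interface

Orientations are given as a unit quaternion [w, x, y, z].
In Python, from station import arm, optics, order, finder, status gives the robot as it stands. The module is installed in compiled form; this text tells all that it offers. Calls block until the motion is done:
- arm.move_to(position, orientation): joint-space move of the TCP to a pose.
- arm.move_straight(position, orientation=None, v=0.15, f_stop=None): straight line of the TCP; orientation=None keeps the orientation; v is the mean speed in m/s. With f_stop (N) it stops when the force on the tool has changed by that much, and returns True; else False.
- arm.goto_joints(angles): joint-space move.
- arm.grip(opening): opening from 0.0 (shut) to 1.0 (fully open); the grip force is fixed at half the most; returns when the fingers have stopped.
- arm.wait(seconds).
- arm.solve_ik(position, orientation): joint angles nearest the present ones, or None.
- optics.grab_frame(name): name is "scene" or "top" or "wrist"; returns the picture (480x640x3 uint8, blue, green, red); there is no depth.
- optics.camera_params(name): a dict with "fx", "fy", "cx", "cy" (pixels), "world_from_camera" (4x4, takes a point from camera to world coordinates); the wrist camera has in their place "hand_eye" (4x4, takes a point from camera to tool coordinates, whose origin is the TCP and whose axes are the flange's). Camera axes: x right, y up, looking along -z (the intrinsics and any distortion apply to the point x, -y, -z); pixel columns grow to the right and rows downward; lengths in m; the calibration is good to about 2 mm. A picture is of the moment at which its call begins: read the wrist's pose just before it. camera_params takes no time and is no camera call.
A pose or a line that the arm cannot do raises arm.MotionError and nothing moves.
- order.sign_off(): hands the job in; it is judged then, once.
Trained networks look in the newest picture that a camera, given by its name, has taken for a name from the list of things; names that differ only in an ending like _2 or _b are one class to them, and where a whole thing is asked for, a point or a joint stands for the part that bears it (a point fixed in the world has none). Each returns a list of dicts, best first, with "conf" (0 to 1); they miss things now and then, are a little off and sometimes report something else, mostly with a low value. They report only what shows in the picture. A call takes as long as a camera call. They do not tell look-alikes from the thing itself.
- finder.recognise(camera, query): "location" ([column, row] in pixels, amid what is visible of it).
- finder.outline_of(camera, query): "pixels" (480x640 bool, what is visible of it) and "location" ([column, row] in pixels, amid what is visible of it).
Readings, each from a call of its own:
- status.read_time_s(): time.
- status.read_joint_positions(): joint angles.
- status.read_qvel(): joint speeds.
- status.read_effort(): joint torques, N m.
- status.read_tcp_pos(): TCP position.
- status.read_orientation(): TCP orientation.
- status.read_force(): force on the tool from outside, world axes, zero at the start.
- status.read_torque(): the same for the moment, N m.
- status.read_grip_width(): opening from 0.0 (shut) to 1.0 (fully open).
- status.read_grip_force(): force on a finger pad.
Only numpy, scipy, OpenCV 4.12 (cv2) and the standard library are available. Lean on these libraries where they do the work, as an engineer would, in place of code of your own. Each camera call takes 0.05 s, during which the arm holds its last target. There are 200 camera calls.

## Task

Set every lidded finds jar upright on the lowered platform of the wind-up photo stand, then fit the loose crank over the stand's square shaft and wind it clockwise (seen from above), about three full turns, until the platform is fully up with the jars standing in front of the camera. Last, take the crank off and lay it back flat on its cork mat, knob upward, and leave the other things on the bench standing where they are.

Things in the scene. Friction and masses are not known exactly. Their poses are not given: they have to be found in the camera images.
- jar1_mid (a point): lidded glass finds jar with sherds inside and a white screw cap: a squat upright cylinder 62 mm in diameter (cap 64 mm), 58 mm tall in all, with a heavy glass foot, about 0.22 kg. The point lies on its axis half-way up, 29 mm above its foot; z is up along the jar. It starts standing on the bench right of the stand. May be absent (None): two to four of jar1 to jar4 are there.
- jar2_mid (a point): lidded glass finds jar with sherds inside and a white screw cap: a squat upright cylinder 62 mm in diameter (cap 64 mm), 58 mm tall in all, with a heavy glass foot, about 0.22 kg. The point lies on its axis half-way up, 29 mm above its foot; z is up along the jar. It starts standing on the bench right of the stand. May be absent (None): two to four of jar1 to jar4 are there.
- jar3_mid (a point): lidded glass finds jar with sherds inside and a white screw cap: a squat upright cylinder 62 mm in diameter (cap 64 mm), 58 mm tall in all, with a heavy glass foot, about 0.22 kg. The point lies on its axis half-way up, 29 mm above its foot; z is up along the jar. It starts standing on the bench right of the stand. May be absent (None): two to four of jar1 to jar4 are there.
- jar4_mid (a point): lidded glass finds jar with sherds inside and a white screw cap: a squat upright cylinder 62 mm in diameter (cap 64 mm), 58 mm tall in all, with a heavy glass foot, about 0.22 kg. The point lies on its axis half-way up, 29 mm above its foot; z is up along the jar. It starts standing on the bench right of the stand. May be absent (None): two to four of jar1 to jar4 are there.
- beaker_mid (a point): open glass beaker without a lid, rim 68 mm across, 75 mm tall, standing among the jars: not a finds jar, to be left alone. The point is on its axis 37 mm above its foot.
- platform_top (a point): centre of the top face of the stand's square aluminium platform, 230 by 230 mm, flat, no rim; x and y run along its edges, z up. Its top is 60 mm above the bench when lowered and 105 mm when fully up. The platform rides on a low grey base 230 by 230 mm.
- platform (a joint): height of the platform over its lowest place, in m: 0 lowered, 0.045 fully up. It rises 15 mm for each turn of the shaft and stays where the shaft is left.
- shaft (a joint): turn of the square shaft, in rad, growing clockwise seen from above; it starts between 0 and 1.5 and a firm stop lies at 18.85 (3 turns), where the platform is fully up. It resists with about 0.2 N m of friction and does not run back by itself.
- shaft_foot (a point): foot of the upright square steel shaft, on its axis, where it leaves the collar of the grey gearbox (80 x 80 mm, collar top 90 mm above the bench). The shaft is 16 x 16 mm, 34 mm tall, the last 8 mm tapering to 10 x 10 mm. x and y are normal to its flats and turn with it; z up. The axis is 250 mm from the platform's centre, towards the platform's -y.
- crank_hub (a point): hub of the loose dark steel crank (0.25 kg): an upright block 30 x 30 mm, 50 mm tall from the crank's underside. The point is on its axis, 25 mm above the underside. z up, x along the bar to the knob. Square socket under it, 18.6 mm wide, 38 mm deep, sides along x and y. Can be pinched across its y faces. Fully home, the underside rests on the shaft's collar, this point 25 mm above point shaft_foot.
- crank_mid (a point): point of the crank half-way between hub and knob axes, 25 mm above its underside, axes as for the hub.
- crank_knob (a point): centre of the crank's knob, on the knob's axis, 40 mm above the crank's underside: a freely turning upright sleeve 24 mm in diameter, from 14 to 66 mm above the underside; its axis is 80 mm from the hub's axis.
- mat: flat cork mat, 190 mm (x) by 160 mm (y), 4 mm thick, fixed to the bench left of the stand; origin at the centre of its underside. The crank's place.
- jar1: body of jar1, origin at the centre of its foot.
- jar2: body of jar2, origin at the centre of its foot.
- jar3: body of jar3, origin at the centre of its foot.
- jar4: body of jar4, origin at the centre of its foot.
- crank: the crank as a whole, 108 mm long: a flat bar 22 mm wide, 12 mm thick, lying on its flat underside, an upright hub at one end, an upright black knob at the other. Origin on the hub's axis at the underside, axes as for the hub. It starts on the cork mat, knob up, at any yaw.
- beaker: body of the beaker, origin at the centre of its foot; not to be disturbed.
- pot: small terracotta bowl, 90 mm across, 70 mm tall, behind the gearbox; origin at the centre of its foot; not to be disturbed.
- solvent: brown bottle, 70 mm in diameter, 170 mm tall, at the far left; origin at the centre of its foot; not to be disturbed.
- solvent2: white bottle, 60 mm in diameter, 140 mm tall, at the far left; origin at the centre of its foot; not to be disturbed.
Not all that is in view belongs to the job. What is shaped like the jar4 but turquoise is not meant.

How it is judged:
On the way, in this order (a step that is already met when the one before it is completed fails the run):
1. every jar stands upright on the lowered platform (x of jar1_mid in the frame of platform_top between -0.11 and 0.11 m and y of jar1_mid in the frame of platform_top between -0.11 and 0.11 m and z of jar1_mid in the frame of platform_top between 0.022 and 0.035 m and angle between each of jar1_mid, jar2_mid, jar3_mid, jar4_mid's own z axis and vertical below 0.12 rad and x of jar2_mid in the frame of platform_top between -0.11 and 0.11 m and y of jar2_mid in the frame of platform_top between -0.11 and 0.11 m and z of jar2_mid in the frame of platform_top between 0.022 and 0.035 m and x of jar3_mid in the frame of platform_top between -0.11 and 0.11 m and y of jar3_mid in the frame of platform_top between -0.11 and 0.11 m and z of jar3_mid in the frame of platform_top between 0.022 and 0.035 m and x of jar4_mid in the frame of platform_top between -0.11 and 0.11 m and y of jar4_mid in the frame of platform_top between -0.11 and 0.11 m and z of jar4_mid in the frame of platform_top between 0.022 and 0.035 m and linear speed of each of jar1, jar2, jar3, jar4 below 0.02 m/s and value of joint platform below 0.012 m), for 0.3 s.
2. the crank is fully home on the square shaft (horizontal distance between crank_hub and shaft_foot below 0.005 m and z of crank_hub in the frame of shaft_foot below 0.032 m and angle between crank_hub's own z axis and vertical below 0.12 rad), for 0.2 s.
3. the platform is wound fully up with the crank still on the shaft (all of step 2 and value of joint platform above 0.0415 m), for 0.2 s.
At the end, for the whole second after the job is handed in: every jar stands upright (0.12 rad) and at rest on the platform, its axis 5 mm or more inside the edge; the platform is up within 3.5 mm of its top; the crank lies flat, knob up, at rest on the cork mat, its middle 15 mm or more inside the edges (x of jar1_mid in the frame of platform_top between -0.11 and 0.11 m and y of jar1_mid in the frame of platform_top between -0.11 and 0.11 m and z of jar1_mid in the frame of platform_top between 0.022 and 0.035 m and angle between each of jar1_mid, jar2_mid, jar3_mid, jar4_mid, crank_mid's own z axis and vertical below 0.12 rad and x of jar2_mid in the frame of platform_top between -0.11 and 0.11 m and y of jar2_mid in the frame of platform_top between -0.11 and 0.11 m and z of jar2_mid in the frame of platform_top between 0.022 and 0.035 m and x of jar3_mid in the frame of platform_top between -0.11 and 0.11 m and y of jar3_mid in the frame of platform_top between -0.11 and 0.11 m and z of jar3_mid in the frame of platform_top between 0.022 and 0.035 m and x of jar4_mid in the frame of platform_top between -0.11 and 0.11 m and y of jar4_mid in the frame of platform_top between -0.11 and 0.11 m and z of jar4_mid in the frame of platform_top between 0.022 and 0.035 m and linear speed of each of jar1, jar2, jar3, jar4, crank below 0.02 m/s and value of joint platform above 0.0415 m and x of crank_mid in the frame of mat between -0.08 and 0.08 m and y of crank_mid in the frame of mat between -0.065 and 0.065 m and z of crank_mid in the frame of mat below 0.036 m); the robot touches nothing.
It fails at once if the beaker is knocked over or shoved more than 70 mm (angle between beaker's own z axis and vertical above 0.6 rad or distance of beaker from where it was at the start of the episode above 0.07 m).
It fails at once if the terracotta bowl is knocked over or shoved more than 70 mm (angle between pot's own z axis and vertical above 0.6 rad or distance of pot from where it was at the start of the episode above 0.07 m).
It fails at once if the brown bottle is knocked over or shoved more than 70 mm (angle between solvent's own z axis and vertical above 0.6 rad or distance of solvent from where it was at the start of the episode above 0.07 m).
It fails at once if the white bottle is knocked over or shoved more than 70 mm (angle between solvent2's own z axis and vertical above 0.6 rad or distance of solvent2 from where it was at the start of the episode above 0.07 m).
Of jar1, jar2, jar3, jar4 only 2 to 4 are there at a start; the rules pass over those that are not, and their reading is None.
At some moment in a run one of jar1, jar2, jar3, jar4, crank may be knocked a few centimetres aside while the robot is not near it.
It also fails if it takes over 210 s, if anything falls off the work surface, if the arm or the gripper's body presses on something with over 40 N, if the wrist force passes 120 N, or if a joint passes its speed limit or range.

## Working session

There is one attempt and no reset: what is moved stays moved. The work goes in short steps, each a Python script; the robot and the scene stay as the last script left them, time stands still between calls to the robot, and variables do not carry over. Pictures are saved under pics/ and viewed, at most 14 in all, crops included, and the job is handed in when it is done.

```bash
mkdir -p pics; ls; python3 - <<'E'
from station import arm,optics,status
import cv2
for n in ["scene","top"]:
    cv2.imwrite(f"pics/{n}0.png",optics.grab_frame(n)); p=optics.camera_params(n); print(n,p)
print(optics.camera_params("wrist"),arm.hold_point_z,status.read_orientation(),status.read_time_s())
E
```

```text
pics
scene {'fx': 440.62181534343586, 'fy': 440.62181534343586, 'cx': 323.97901615432534, 'cy': 240.14333713933192, 'world_from_camera': array([[-0.66803986, -0.61448034,  0.41968638,  0.97618596],
       [ 0.74410991, -0.54799026,  0.38210877,  0.3979852 ],
       [-0.00481427,  0.56755668,  0.82332025,  0.9253702 ],
       [ 0.        ,  0.        ,  0.        ,  1.        ]])}
top {'fx': 474.4819380607487, 'fy': 474.4819380607487, 'cx': 315.75866982785874, 'cy': 238.10141824213068, 'world_from_camera': array([[-1.82257063e-02,  9.88303869e-01, -1.51404381e-01,
         3.99850549e-01],
       [-9.99768222e-01, -1.97499747e-02, -8.56972864e-03,
         1.70567402e-04],
       [-1.14597287e-02,  1.51213099e-01,  9.88434759e-01,
         1.15261026e+00],
       [ 0.00000000e+00,  0.00000000e+00,  0.00000000e+00,
         1.00000000e+00]])}
{'fx': 359.13429833130164, 'fy': 359.13429833130164, 'cx': 314.599259895678, 'cy': 237.67872020367005, 'hand_eye': array([[-6.26238188e-04,  9.46808656e-01,  3.21796483e-01,
         8.19510612e-02],
       [ 9.99999646e-01,  4.12161563e-04,  7.33382254e-04,
         1.04550166e-03],
       [ 5.61740525e-04,  3.21796828e-01, -9.46808579e-01,
        -1.43162003e-01],
       [ 0.00000000e+00,  0.00000000e+00,  0.00000000e+00,
         1.00000000e+00]])} 0.0187 [-2.27070994e-04  1.81882166e-01  9.83320091e-01 -6.51622300e-04] 0.1
```

View pics/top0.png

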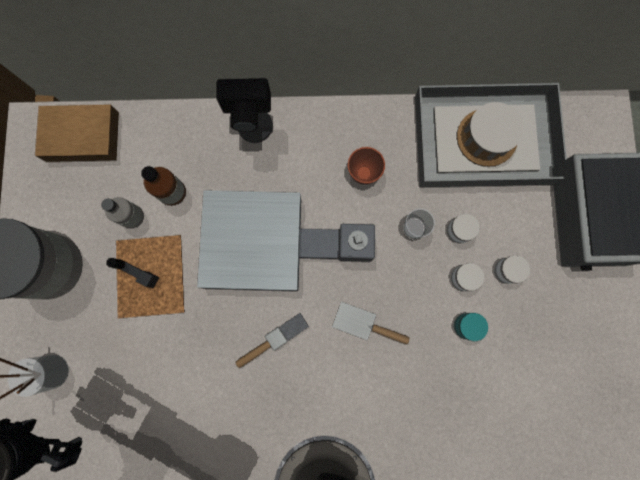

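View pics/scene0.png

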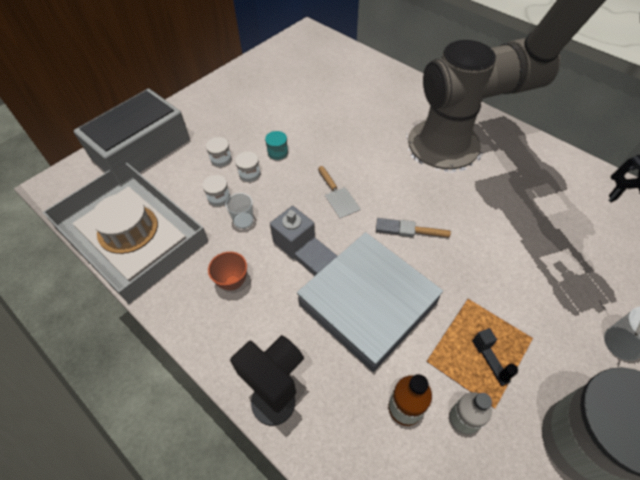

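The top view shows three white-capped jars at (464,228), (468,277) and (513,269). The beaker is at (416,225) and the turquoise look-alike at (472,326). The crank is on the mat, with its hub near (148,281) and knob near (113,263). The platform centre is near (250,241) and the shaft near (358,240).

```bash
cat > h.py <<'E'
import numpy as np, cv2
from station import arm,optics,order,finder,status
from scipy.spatial.transform import Rotation as R
HP=arm.hold_point_z
def down(phi): return [0,np.cos(phi/2),np.sin(phi/2),0]   # tool x at yaw phi, y closes at phi-90deg
def cam(n):
    p=optics.camera_params(n)
    if "world_from_camera" in p: T=p["world_from_camera"]
    else:
        q=status.read_orientation(); W=np.eye(4)
        W[:3,:3]=R.from_quat([q[1],q[2],q[3],q[0]]).as_matrix(); W[:3,3]=status.read_tcp_pos(); T=W@p["hand_eye"]
    return p,T
def ray(pT,px):
    p,T=pT; d=np.array([(px[0]-p["cx"])/p["fx"],-(px[1]-p["cy"])/p["fy"],-1.]); return T[:3,3],T[:3,:3]@d
def at(pT,px,z):
    o,d=ray(pT,px); return o+d*(z-o[2])/d[2]
def proj(pT,X):
    p,T=pT; c=T[:3,:3].T@(np.asarray(X)-T[:3,3]); return [p["cx"]+p["fx"]*c[0]/-c[2],p["cy"]-p["fy"]*c[1]/-c[2]]
def outl(n,q): 
    r=finder.outline_of(n,q)
    for a in r:
        v,u=np.nonzero(a["pixels"]); a["c"]=np.array([u.mean(),v.mean()]) if len(u) else None; a["n"]=len(u)
    return r
def tcp(xy,zg,phi): # pose with grasp point at xy,zg
    return [xy[0],xy[1],zg-HP],down(phi)
E
python3 - <<'E'
from h import *
for n in ["top","scene"]:
    P=cam(n); im=optics.grab_frame(n)
    for q,z in [("jar1",.029),("beaker",.037),("platform_top",.06),("shaft_foot",.09),("crank_knob",.044),("crank_hub",.03),("mat",.004),("pot",.035)]:
        for a in outl(n,q)[:6]:
            if a["c"] is not None: print(n,q,round(a["conf"],2),a["n"],a["c"].round(1),at(P,a["c"],z).round(4)[:2], np.round(a["location"]))
E
```

```text
top jar1 0.95 714 [467.3 277.4] [ 0.4712 -0.3455] [468. 276.]
top jar1 0.9 807 [471.1 326.9] [ 0.3563 -0.3466] [471. 323.]
top jar1 0.63 835 [511.7 269.8] [ 0.487  -0.4512] [513. 269.]
top jar1 0.57 729 [462.8 228.6] [ 0.588  -0.3426] [465. 227.]
top jar1 0.53 776 [418.  224.4] [ 0.6004 -0.2361] [419. 224.]
top jar1 0.37 4630 [150.3 277.1] [0.4862 0.4046] [153. 276.]
top beaker 0.7 741 [418.3 224. ] [ 0.5998 -0.2352] [421. 223.]
top platform_top 0.58 9747 [248.8 240.6] [0.5644 0.1658] [248. 242.]
top shaft_foot 0.57 66 [358.  239.2] [ 0.5581 -0.0861] [359. 238.]
top crank_hub 0.58 569 [133.  272.3] [0.4983 0.4459] [137. 273.]
top mat 0.76 4632 [150.7 276.8] [0.4889 0.4127] [153. 274.]
top mat 0.2 1197 [163.6 185.3] [0.7169 0.3882] [164. 183.]
top pot 0.65 1046 [365.8 165.4] [ 0.7478 -0.1153] [364. 163.]
scene jar1 0.97 625 [247.2 166.4] [ 0.4758 -0.3458] [248. 166.]
scene jar1 0.87 588 [218.4 151.8] [ 0.4917 -0.4501] [220. 149.]
scene jar1 0.75 568 [275.7 144.7] [ 0.362  -0.3477] [276. 146.]
scene jar1 0.69 651 [215.2 190.1] [ 0.5921 -0.3451] [217. 189.]
scene jar1 0.22 1682 [409.5 399.9] [0.692 0.364] [410. 398.]
scene beaker 0.82 746 [239.8 210.4] [ 0.5983 -0.238 ] [242. 209.]
scene platform_top 0.61 9961 [369.4 296.3] [0.58   0.1704] [370. 296.]
scene shaft_foot 0.62 110 [290.3 217. ] [ 0.5539 -0.0946] [287. 217.]
scene crank_knob 0.92 1016 [493.  357.1] [0.5131 0.4421] [492. 356.]
scene crank_hub 0.78 1012 [492.8 356.6] [0.5049 0.4419] [493. 354.]
scene mat 0.65 625 [247.2 166. ] [ 0.4607 -0.3674] [247. 166.]
scene mat 0.57 5306 [477.3 350.5] [0.5015 0.4115] [475. 354.]
scene mat 0.34 99 [290.5 216.7] [ 0.5094 -0.1456] [290. 218.]
scene pot 0.65 1224 [227.1 270.4] [ 0.7378 -0.1274] [229. 269.]
```

```bash
cat >> h.py <<'E'
def jars():
    out=[]
    for n in ["top"]:
        P=cam(n); im=optics.grab_frame(n)
        for a in outl(n,"jar1"):
            if a["c"] is None or not 450<a["n"]<1100: continue
            b,g,r=im[a["pixels"]].mean(0)
            X=at(P,a["c"],.029)[:2]; w=X+[.003,0]
            print(" seen",w.round(3),round(a["conf"],2),np.round([b,g,r]))
            if r>0.8*g and np.linalg.norm(w-[.599,-.237])>.04 and w[1]<-.2: out.append(w)
    return out
E
python3 - <<'E'
from h import *
for slot in [.075]:
    js=jars(); j=min(js,key=lambda w:w[0]+abs(w[1]+.346)) ; print("pick",j)
    arm.grip(1.0); arm.move_to(*tcp([.45,.05],.28,0)); arm.move_to(*tcp(j,.16,0))
    arm.move_straight(tcp(j,.032,0)[0],v=.12); arm.grip(0); print(status.read_grip_width(),status.read_grip_force(),status.read_tcp_pos())
    arm.move_straight(tcp(j,.28,0)[0],v=.2)
    s=[.566+slot,.166]
    arm.move_to(*tcp(s,.28,0)); print(status.read_grip_width())
    arm.move_straight(tcp(s,.112,0)[0],v=.2)
    print(arm.move_straight(tcp(s,.088,0)[0],v=.03,f_stop=8),status.read_tcp_pos()[2]+HP)
    arm.grip(1.0); arm.move_straight(tcp(s,.28,0)[0],v=.2)
cv2.imwrite("pics/top1.png",optics.grab_frame("top"))
print(status.read_time_s())
E
```

```text
seen [ 0.591 -0.342] 0.88 [138. 144. 147.]
 seen [ 0.49  -0.451] 0.71 [134. 139. 142.]
 seen [ 0.474 -0.345] 0.67 [139. 145. 148.]
 seen [ 0.36  -0.345] 0.65 [102. 104.  50.]
pick [ 0.47410066 -0.34510876]
0.7332576156486477 64.68278646469116 [ 0.47454076 -0.34541053  0.01445767]
0.7358925168343013
True 0.09622668405131282
12.6333
```

View pics/top1.png

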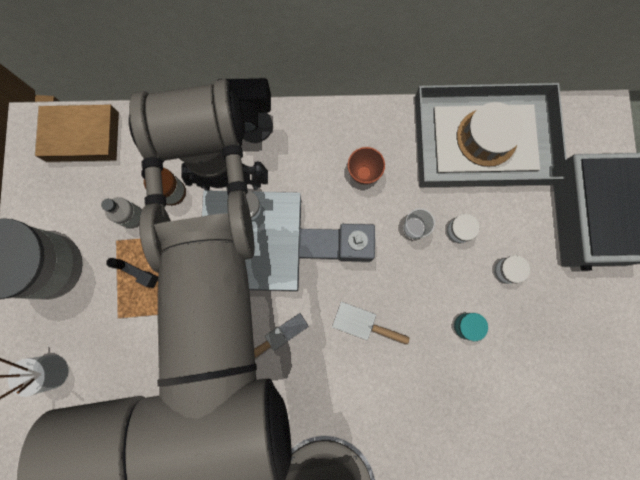

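The first jar is on the platform, and the other two are still at (464,228) and (513,269). I'll move those next.

```bash
python3 - <<'E'
from h import *
for slot in [0,-.075]:
    js=jars(); j=min(js,key=lambda w:w[0]) ; print("pick",j)
    arm.move_to(*tcp([.45,-.15],.28,0)); arm.move_to(*tcp(j,.16,0))
    arm.move_straight(tcp(j,.032,0)[0],v=.12); arm.grip(0); print(status.read_grip_width(),status.read_grip_force(),status.read_tcp_pos())
    arm.move_straight(tcp(j,.28,0)[0],v=.2)
    s=[.566+slot,.166]
    arm.move_to(*tcp(s,.28,0)); print(status.read_grip_width())
    arm.move_straight(tcp(s,.112,0)[0],v=.2)
    print(arm.move_straight(tcp(s,.088,0)[0],v=.03,f_stop=8),status.read_tcp_pos()[2]+HP)
    arm.grip(1.0); arm.move_straight(tcp(s,.28,0)[0],v=.2)
# move above shaft for a wrist look (camera sits at tool +x)
arm.move_to([.46,-.086,.30],down(0))
P=cam("wrist"); im=optics.grab_frame("wrist"); cv2.imwrite("pics/w1.png",im); print(proj(P,[.556,-.086,.09]))
cv2.imwrite("pics/top2.png",optics.grab_frame("top"))
import pickle; pickle.dump(P,open("w1.pkl","wb"))
print(status.read_time_s())
E
```

```text
seen [ 0.36  -0.346] 0.9 [123. 126.  60.]
 seen [ 0.591 -0.342] 0.81 [162. 168. 171.]
 seen [0.501 0.444] 0.72 [44. 46. 49.]
 seen [ 0.49  -0.452] 0.63 [158. 164. 167.]
 seen [0.707 0.362] 0.46 [45. 56. 70.]
pick [ 0.48953571 -0.45172017]
0.7321845319286694 65.37745356559753 [ 0.49006499 -0.45204123  0.01455155]
0.7328457145814582
True 0.0962526840624815
 seen [ 0.591 -0.343] 0.88 [158. 165. 168.]
 seen [ 0.36  -0.345] 0.78 [118. 121.  58.]
pick [ 0.59100942 -0.34257552]
0.7370559317268092 65.5524230003357 [ 0.5915944  -0.34297512  0.01456849]
0.7339094080471843
True 0.0962022821390244
[np.float64(316.0929651763531), np.float64(101.82233012539075)]
34.8667
```

View pics/w1.png

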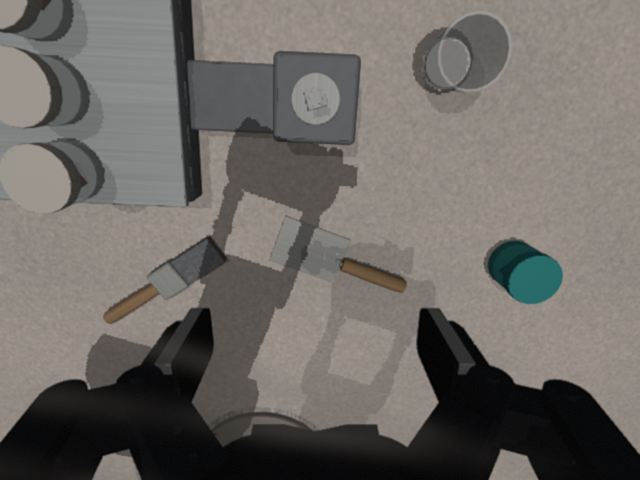

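View pics/top2.png

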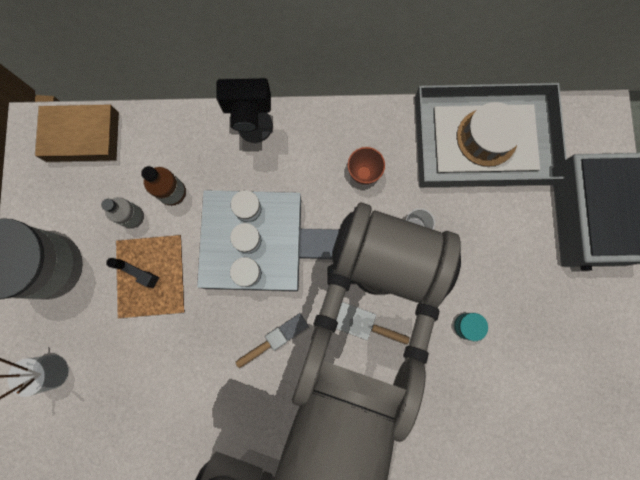

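All three jars stand on the platform. The collar disc shows at about (316,98) in the wrist view. I'll look closer for the shaft's yaw, then look at the crank.

```bash
python3 - <<'E'
from h import *
import pickle
P=pickle.load(open("w1.pkl","rb")); c=at(P,[316,98],.09); print("collar",c)
arm.move_to([c[0]-.03,c[1],.17],down(0))
P=cam("wrist"); im=optics.grab_frame("wrist")
u,v=map(int,proj(P,[c[0],c[1],.107])); print(u,v)
pickle.dump((P,u,v),open("w2.pkl","wb")); cv2.imwrite("w2full.png",im)
cr=im[max(v-75,0):v+75,u-100:u+100]; cr=cv2.convertScaleAbs(cr,alpha=1.5); cv2.imwrite("pics/w2.png",cv2.resize(cr,None,fx=4,fy=4,interpolation=cv2.INTER_CUBIC))
# crank look
k=[.498,.442]
arm.move_to([.46,.1,.28],down(0.6)); arm.move_to([k[0]-.06,k[1],.22],down(0))
P=cam("wrist"); im=optics.grab_frame("wrist"); cv2.imwrite("pics/w3.png",im); pickle.dump(P,open("w3.pkl","wb"))
for q in ["crank","crank_knob","crank_hub"]:
    for a in outl("wrist",q)[:2]: print(q,a["conf"],a["n"],a["c"],a["location"])
print(status.read_time_s())
E
```

```text
collar [ 0.55927625 -0.08591151  0.09      ]
316 212
crank 0.76 3706 [311.87425796 142.13923368] [312.6, 139.9]
crank_knob 0.85 3875 [312.17703226 142.21470968] [320.2, 139.5]
37.975
```

View pics/w2.png

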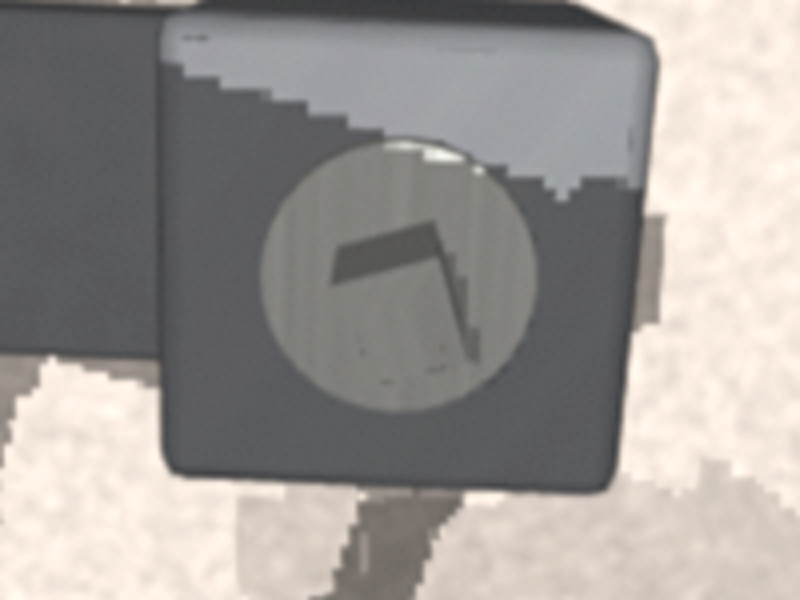

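View pics/w3.png

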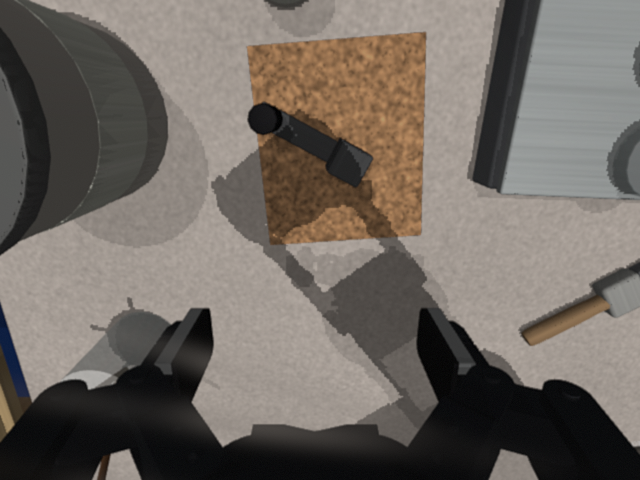

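```bash
python3 - <<'E'
from h import *
import pickle
P,u,v=pickle.load(open("w2.pkl","rb"))
w=lambda p,z: at(P,[u-100+p[0]/4,v-75+p[1]/4],z)
for a,b,z in [((340,245),(435,222),.09),((332,285),(440,258),.116)]:
    A,B=w(a,z),w(b,z); d=(B-A)[:2]; L=np.linalg.norm(d); n=np.array([d[1],-d[0]])/L
    c=(A+B)[:2]/2; print("edge",L,"yaw",np.degrees(np.arctan2(d[1],d[0])),"centre",c+.008*n,c-.008*n)
print("collar",w((400,275),.09))
P=pickle.load(open("w3.pkl","rb"));im=cv2.imread("pics/w3.png")
cr=im[80:220,220:420]; cv2.imwrite("pics/w3c.png",cv2.resize(cv2.convertScaleAbs(cr,alpha=2.2,beta=10),None,fx=4,fy=4,interpolation=cv2.INTER_CUBIC))
E
```

```text
edge 0.015483366518874745 yaw -76.16431802503288 centre [ 0.55810161 -0.08561551] [ 0.57363737 -0.0817893 ]
edge 0.01573233589056243 yaw -75.61538273002601 centre [ 0.55822613 -0.0855758 ] [ 0.57372453 -0.08160093]
collar [ 0.5591438  -0.08571222  0.09      ]
```

View pics/w3c.png

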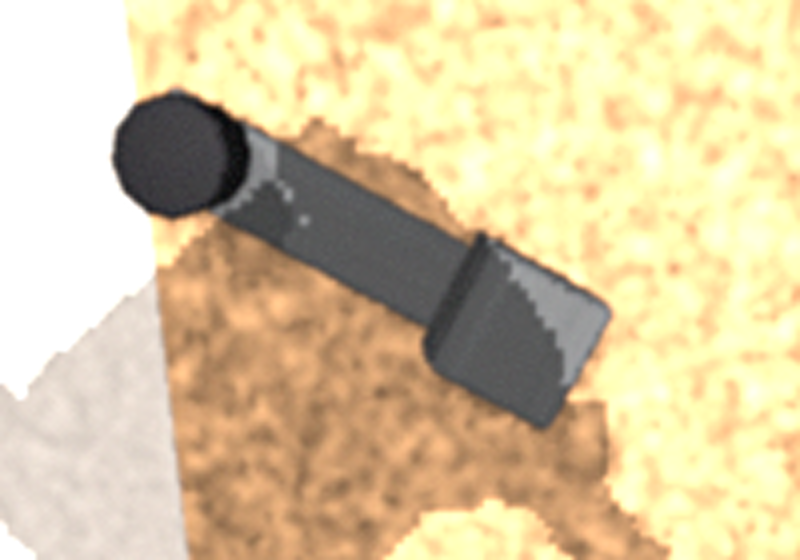

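The crop shows the hub's top-face centre at (523,335) and the knob's top centre at (172,155). Both sizes come out as given: 30 mm for the hub and 24 mm for the knob.

```bash
python3 - <<'E'
from h import *
import pickle
P=pickle.load(open("w3.pkl","rb"))
w=lambda p,z: at(P,[220+p[0]/4,80+p[1]/4],z)[:2]
h,k=w((523,335),.054),w((172,155),.07); d=k-h; yaw=np.arctan2(d[1],d[0])
e=w((610,305),.054)-w((548,428),.054)
print(h,k,"len",np.linalg.norm(d),"yaw",np.degrees(yaw),"from hub edge",np.degrees(np.arctan2(e[1],e[0]))+90)
# tool x along crank x (or opposite): closing along crank y
for phi in [yaw,yaw+np.pi,yaw-np.pi]:
    q=arm.solve_ik(*tcp(h,.04,phi)); print("pick",np.degrees(phi),None if q is None else np.round(q,2))
for a in range(-346,360,90):
    q=arm.solve_ik(*tcp([.558,-.0856],.2,np.radians(a))); print("ins",a,None if q is None else np.round(q,2))
cm=(h+k)/2; print("mid",cm)
P2=cam("top"); r=[at(P2,p,.004)[:2] for p in [(116,238),(181,236),(184,316),(118,319)]]; print("mat corners",np.round(r,3),np.mean(r,0))
E
```

```text
[0.48425332 0.41048857] [0.5207861 0.481071 ] len 0.07947656531754732 yaw 62.634355207526106 from hub edge 65.08742590657504
pick 62.634355207526106 [ 0.58  0.75  1.43 -0.    0.96  1.06]
pick 242.6343552075261 [ 0.58  0.75  1.43 -0.    0.96 -2.08]
pick -117.36564479247387 [ 0.58  0.75  1.43 -0.    0.96 -2.08]
ins -346 [-0.29  0.46  1.49 -0.    1.2   1.04]
ins -256 [-0.29  0.46  1.49 -0.    1.2  -0.53]
ins -166 [-0.29  0.46  1.49 -0.    1.2  -2.1 ]
ins -76 [-0.29  0.46  1.49 -0.    1.2   2.61]
ins 14 [-0.29  0.46  1.49 -0.    1.2   1.04]
ins 104 [-0.29  0.46  1.49 -0.    1.2  -0.53]
ins 194 [-0.29  0.46  1.49 -0.    1.2  -2.1 ]
ins 284 [-0.29  0.46  1.49 -0.    1.2   2.61]
mid [0.50251971 0.44577979]
mat corners [[0.586 0.502]
 [0.588 0.341]
 [0.393 0.329]
 [0.389 0.488]] [0.48895134 0.41506063]
```

```bash
python3 - <<'E'
from h import *
h=np.array([.4845,.4105]); phi=np.radians(64)
arm.grip(.75); arm.move_to(*tcp(h,.14,phi)); arm.move_straight(tcp(h,.036,phi)[0],v=.1)
arm.grip(0); print("grip",status.read_grip_width(),status.read_grip_force(),status.read_tcp_pos())
arm.move_straight(tcp(h,.10,phi)[0],v=.1); arm.move_straight(tcp([.46,.36],.30,phi)[0],v=.2)
print("grip",status.read_grip_width())
p=np.radians(14); s=[.5582,-.0856]
arm.move_to(*tcp([.45,.1],.30,p)); arm.move_to(*tcp(s,.22,p))
arm.move_straight(tcp(s,.160,p)[0],v=.1)
f=arm.move_straight(tcp(s,.121,p)[0],v=.03,f_stop=12)
print(f,"under z",status.read_tcp_pos()[2]+HP-.032,status.read_tcp_pos(),status.read_force(),status.read_torque(),status.read_grip_width(),status.read_time_s())
cv2.imwrite("pics/s4.png",optics.grab_frame("scene")[150:330,180:420].repeat(3,0).repeat(3,1))
cv2.imwrite("pics/w4.png",optics.grab_frame("wrist"))
E
```

```text
grip 0.34546705498605246 60.05454629659653 [0.48469161 0.41071687 0.01800861]
grip 0.34555655349321973
True under z 0.09066220394740251 [ 0.55803874 -0.08556383  0.1039622 ] [-1.33047769e-03  5.05979022e-01  5.48514814e+00] [-0.07835949  0.0250551  -0.03324505] 0.34273452655037695 46.85
```

View pics/w4.png

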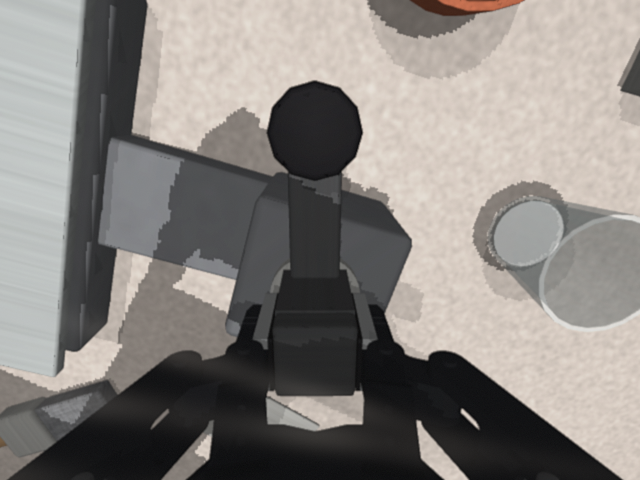

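The crank is fully home: the underside reads 0.0907 m against the collar's 0.090 m. Next I'll take the knob and wind.

```bash
python3 - <<'E'
from h import *
s=np.array([.5581,-.0856]); a0=np.radians(14); ph=np.pi/2
K=lambda a:s+.08*np.array([np.cos(a),np.sin(a)])
zg=.137
arm.grip(.75); arm.move_straight(tcp(s,.25,a0)[0],v=.2)
arm.grip(.5); arm.move_to(*tcp(K(a0),.22,ph)); arm.move_straight(tcp(K(a0),zg,ph)[0],v=.1)
arm.grip(0); print("grip",status.read_grip_width(),status.read_tcp_pos(),status.read_force(),status.read_time_s())
stop=False; last=[]
for i in range(1,75):
    a=a0-np.radians(15*i)
    stop=arm.move_straight(tcp(K(a),zg,ph)[0],v=.12,f_stop=20)
    if i%6==0 or stop:
        t=status.read_tcp_pos(); F=np.array(status.read_force())
        d=np.array(t[:2])-s; print(i,stop,round(np.degrees(np.arctan2(d[1],d[0])-a)%360,1),round(np.linalg.norm(d),4),F.round(1),round(status.read_time_s(),1))
    if stop: break
E
```

```text
grip 0.2674787690123611 [ 0.63589073 -0.06640015  0.12005913] [-1.53870005 -1.03326947  6.24318822] 50.975
6 False 1.1 0.0833 [ 1.9 -7.6 12.7] 52.9
12 False 0.9 0.0811 [-16.6  -5.4  25.6] 54.9
18 False 358.4 0.0788 [ 0.2 -1.   9.8] 56.8
24 False 359.4 0.0794 [-5.8 -1.1 15.5] 58.8
30 False 0.9 0.0831 [ 1.3 -7.3 11. ] 60.7
36 False 0.7 0.0812 [-14.5  -4.5  21.8] 62.7
42 False 358.4 0.0786 [ 0.7 -2.   9. ] 64.6
48 False 359.4 0.0794 [-5.4 -2.1 13. ] 66.6
54 False 0.8 0.0829 [ 0.6 -5.5 10. ] 68.5
60 False 0.6 0.0811 [-13.6  -3.8  21.9] 70.5
66 False 358.4 0.0785 [ 1.1 -2.6  8.1] 72.4
69 True 8.4 0.0782 [-1.7  0.6 11.2] 73.3
```

```bash
python3 - <<'E'
from h import *
s=np.array([.5581,-.0856])
t=np.array(status.read_tcp_pos()); d=t[:2]-s; print("yaw",np.degrees(np.arctan2(d[1],d[0])))
arm.wait(.4); arm.grip(.5); arm.move_straight([t[0],t[1],.24],v=.2)
arm.move_to([s[0]-.09,s[1]+.03,.26],down(0))
P=cam("wrist"); w=optics.grab_frame("wrist")
for n,X in dict(hub=[*s,.14],jar=[.491,.166,.163]).items(): print(n,proj(P,X))
sc=optics.grab_frame("scene")
import pickle; pickle.dump(P,open("w5.pkl","wb"))
cv2.imwrite("pics/s5.png",np.hstack([w[:,:400],cv2.resize(sc[140:380,200:400],(400,480))]))
E
```

```text
yaw 67.37848443203816
hub [np.float64(359.2776671456441), np.float64(106.49716128509692)]
jar [np.float64(-7.300909683138514), np.float64(209.57785514979312)]
```

View pics/s5.png

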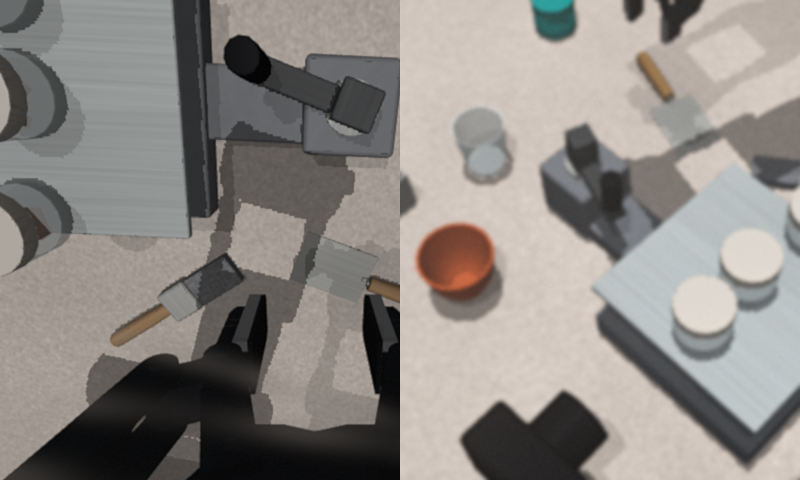

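```bash
python3 - <<'E'
from h import *
import pickle
P=pickle.load(open("w5.pkl","rb"))
for z in (.095,.105): print(z,at(P,(190,237),z).round(4),at(P,(175,30),z).round(4))
s=np.array([.5581,-.0856]); p=np.radians(67.4)
arm.grip(.75); arm.move_to(*tcp(s,.22,p)); arm.move_straight(tcp(s,.124,p)[0],v=.1,f_stop=15)
arm.grip(0); print(status.read_grip_width(),status.read_tcp_pos(),status.read_force()); arm.wait(.3)
print(arm.move_straight(tcp(s,.20,p)[0],v=.06,f_stop=40)); arm.move_straight(tcp(s,.30,p)[0],v=.2)
print("held",status.read_grip_width())
p=np.radians(64); h=[.475,.385]
arm.move_to(*tcp([.45,.1],.30,p)); arm.move_to(*tcp(h,.30,p)); arm.move_straight(tcp(h,.06,p)[0],v=.15)
print(arm.move_straight(tcp(h,.033,p)[0],v=.03,f_stop=5),status.read_tcp_pos()[2]+HP)
arm.grip(.75); arm.move_straight(tcp(h,.25,p)[0],v=.15)
arm.goto_joints([1.059, 0.342, 1.524, -0, 1.275, -0.146]) if False else arm.move_to([.35,-.25,.35],down(.5))
cv2.imwrite("pics/top6.png",optics.grab_frame("top"))
cv2.imwrite("pics/scene6.png",optics.grab_frame("scene")); print(status.read_time_s())
E
```

```text
0.095 [0.4481 0.0577 0.095 ] [0.6133 0.0506 0.095 ]
0.105 [0.4515 0.054  0.105 ] [0.6113 0.0472 0.105 ]
0.3457668890349934 [ 0.55768093 -0.0854061   0.10602948] [-2.69389388  0.56836069  4.77626788]
True
held 0.0028602615225327855
False 0.033207364483964
90.2333
```

View pics/scene6.png

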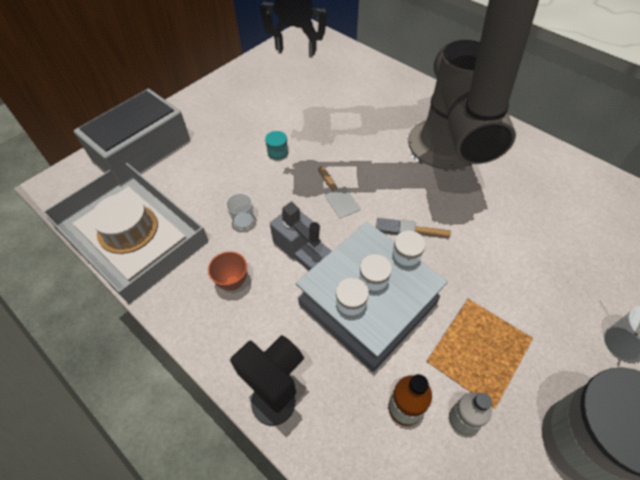

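View pics/top6.png

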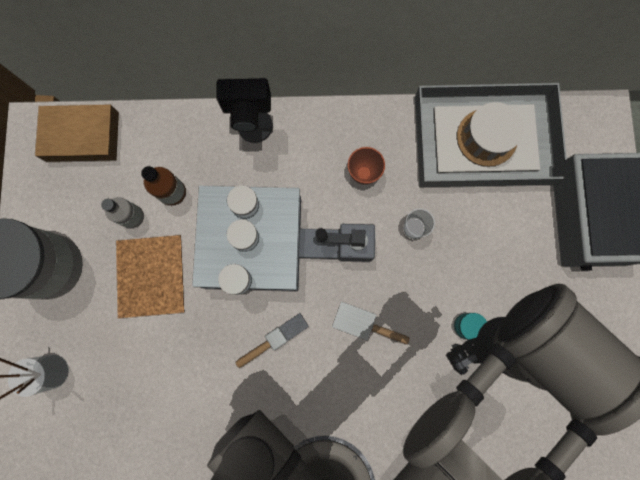

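The crank stayed on the shaft: the pull stopped at 40 N and the fingers slipped off. One jar has also been shifted, now at about (235,279). I'll measure both.

```bash
python3 - <<'E'
from h import *
import pickle
P=cam("top")
print("plat corners",[at(P,p,.105)[:2].round(4) for p in [(197,186),(300,187),(299,290),(194,288)]])
for n in ["top","scene"]:
    for c in ([(243,201),(242,235),(235,279)] if n=="top" else [(353,292),(377,267),(410,244)]): print(n,at(cam(n),c,.161)[:2].round(4))
s=np.array([.5581,-.0856])
arm.move_to([s[0]-.03,s[1]+.02,.24],down(0))
P=cam("wrist"); w=optics.grab_frame("wrist"); pickle.dump(P,open("w7.pkl","wb"))
u,v=map(int,proj(P,[*s,.14])); print(u,v)
cv2.imwrite("pics/w7.png",cv2.resize(cv2.convertScaleAbs(w[max(0,v-90):v+90,u-140:u+100],alpha=1.7,beta=5),None,fx=3,fy=3,interpolation=cv2.INTER_CUBIC)); print(max(0,v-90),u-140)
E
```

```text
plat corners [array([0.6858, 0.2776]), array([0.6785, 0.0429]), array([0.4457, 0.0482]), array([0.4544, 0.2797])]
top [0.6353 0.1633]
top [0.5615 0.165 ]
top [0.4686 0.1792]
scene [0.6402 0.1674]
scene [0.5643 0.1672]
scene [0.4741 0.1841]
343 198
108 203
```

View pics/w7.png

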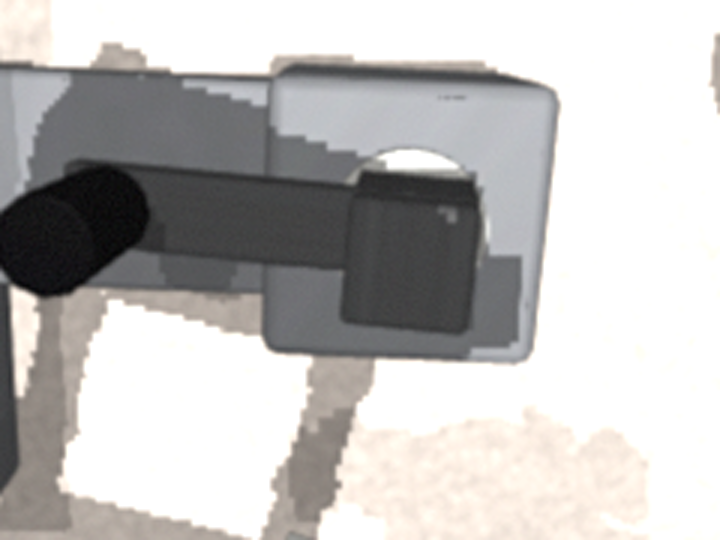

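```bash
python3 - <<'E'
from h import *
import pickle
P=pickle.load(open("w7.pkl","rb"))
w=lambda p,z:at(P,[203+p[0]/3,108+p[1]/3],z)[:2]
c=w((411,263),.14); L=(w((342,322),.14)+w((355,193),.14))/2; Rr=(w((478,205),.14)+w((468,332),.14))/2
d=L-Rr; yaw=np.arctan2(d[1],d[0]); d2=w((355,193),.14)-w((342,322),.14); print(c,np.linalg.norm(d),np.degrees(yaw),np.degrees(np.arctan2(d2[1],d2[0]))+90)
yaw=(yaw+np.arctan2(d2[1],d2[0])+np.pi/2)/2
s=np.array([.5581,-.0856])
arm.grip(.75); arm.move_to(*tcp(s,.22,yaw)); arm.move_straight(tcp(s,.122,yaw)[0],v=.1,f_stop=15)
f0,t0=np.array(status.read_force()),np.array(status.read_torque())
arm.grip(0); arm.wait(.3)
print("at",status.read_tcp_pos(),status.read_grip_width())
print("dF",(np.array(status.read_force())-f0).round(1),"dT",(np.array(status.read_torque())-t0).round(2))
p=np.array(status.read_tcp_pos())
for k in range(1,4):
    r=arm.move_straight([p[0],p[1],p[2]+.002*k],v=.02,f_stop=25)
    print(k,r,status.read_tcp_pos()[2]-p[2],(np.array(status.read_force())-f0).round(1),(np.array(status.read_torque())-t0).round(2))
    if r: break
E
```

```text
[ 0.56001837 -0.08307761] 0.028780506582548597 84.88540959080485 84.55738520347309
at [ 0.55820041 -0.08568731  0.1038222 ] 0.3443308185473398
dF [-2.6  0.4  5. ] dT [0.07 0.37 0.11]
1 False 0.0016050509791609852 [ 0.2 -0.1 -1.9] [-0.08  0.02  0.06]
2 False 0.003909440085210963 [-0.7 -1.5 -2.3] [-0.1   0.    0.02]
3 False 0.00614314850727829 [-0.4 -0.5 -1.5] [-0.1  -0.04  0.04]
```

It lifts freely now that the crank is off the end stop. I'll carry it to the mat.

```bash
python3 - <<'E'
from h import *
t=np.array(status.read_tcp_pos())
r=arm.move_straight([t[0],t[1],t[2]+.06],v=.06,f_stop=25); print(r)
if not r:
    arm.move_straight([t[0],t[1],.28],v=.2); print("held",status.read_grip_width())
    p=np.radians(64); h=[.475,.385]
    arm.move_to(*tcp([.45,.1],.30,p)); arm.move_to(*tcp(h,.30,p)); arm.move_straight(tcp(h,.06,p)[0],v=.15)
    print(arm.move_straight(tcp(h,.030,p)[0],v=.03,f_stop=5),status.read_tcp_pos()[2]+HP)
    arm.grip(.75); arm.move_straight(tcp(h,.25,p)[0],v=.15)
    arm.move_to([.35,-.25,.35],down(.5))
cv2.imwrite("pics/top8.png",optics.grab_frame("top"))
P=cam("top")
for q,z in [("jar1",.134),("crank",.02)]:
    for a in outl("top",q): print(q,round(a["conf"],2),a["n"],a["c"],at(P,a["c"],z).round(3))
print(status.read_time_s())
E
```

```text
False
held 0.344789820017883
True 0.04035398941090394
jar1 0.98 840 [242.77380952 202.25833333] [0.639 0.168 0.134]
jar1 0.84 580 [467.86896552 325.06034483] [ 0.364 -0.308  0.134]
jar1 0.78 826 [234.03268765 279.75544794] [0.469 0.186 0.134]
jar1 0.64 788 [242.46319797 235.28172589] [0.565 0.168 0.134]
crank 0.67 531 [143.94538606 275.74199623] [0.49  0.423 0.02 ]
106.2417
```

View pics/top8.png

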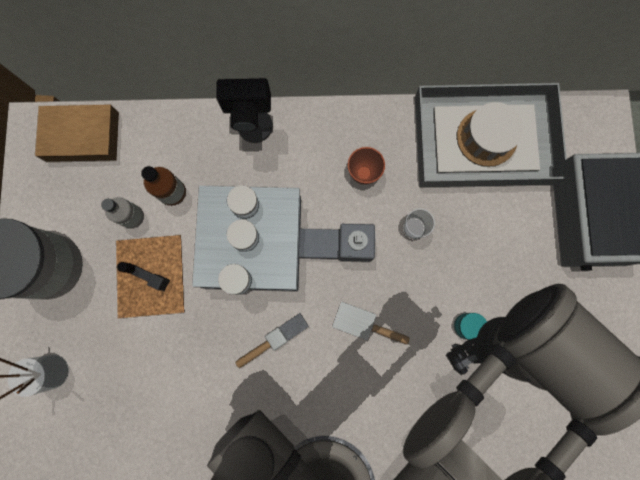

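The crank lies on the mat at (144,276), with its middle near the mat's centre. All three jars stand on the raised platform, and the shifted one is about 15 mm inside the limit. I'm handing it in.

```bash
python3 -c "
from station import order,status
print(order.sign_off(),status.read_time_s())"
```

```text
the job is handed in; nothing more can be done
the job is handed in; nothing more can be done
```

I handed the job in at about 106 s: three jars upright on the platform, wound up to the end stop, and the crank back on its mat, knob up. I don't have the verdict, one jar was shifted during the run and stands about 15 mm inside the limit, and the shaft turned back about 18° (roughly 0.75 mm of height) when a first pull at the crank slipped.

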